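# Slide the stone board up into its sprung dock

### The arm

A 6-joint arm with a two-finger parallel gripper is mounted at the origin on a cart in front of the work surface, level with it; the furniture and walls round the work are solid. World frame = base frame: x ahead of the robot, y to its left, z up, the work surface at z = 0. Lengths are in mm, angles in rad, forces in N, time in s.
With the tool pointing down it reaches from about 350 to 775 mm from the base axis. Payload 7.3 kg.
Tool frame: the origin (TCP) lies at the very end of the fingers, on their centre line; the grasp point (between the pads) lies 19 mm behind it; z points along the fingers, y is the line along which they close (so a half turn about z gives the same grasp; the last joint's range is limited). The gripper opens to 92 mm and grips with 3 to 60 N. Pads are 19 mm wide; open, the fingers measure 130 mm over their backs; the gripper's body (75 mm by 190 mm) begins 47 mm behind the grasp point.
Start: joints at [-1.304, 0.342, 1.524, -0, 1.275, -0.146], TCP at [210.641, -480.911, 226.741] pointing down, gripper open.
Joint ranges: [-2.53, 2.53], [-0.77, 2.02], [0.04, 2.7], [-1, 4.14], [0.28, 2.66], [-3.11, 3.11]. Speed limits (rad/s): [2.57, 2.57, 3.14, 3.14, 3.14, 3.14].

### API

Orientations are given as [roll, pitch, yaw] about the fixed x, y, z axes, in that order (R = Rz(yaw) Ry(pitch) Rx(roll)).
In Python, from plant import get_obs, vision, workorder gives the robot as it stands.
- The arm moves only by the shell command python3 -m pendant 'ROWS' [OPENING]. ROWS is a JSON object of lists of equal length, an entry for each row: "dp": the shift along the tool's x, y, z in m, a list of three; "rotation": the turn, a rotation vector about the tool's x, y, z in rad, a list of three. A call has 1 to 8 rows; each row is the pose to reach, as a shift and turn from the pose commanded when the call began, along the tool's axes at that moment; what a row does not reach only later rows make up. A row lasts 1/8 s, in which the tool goes at most 62.5 mm and 10.7 degrees, less where a joint would pass 70% of its speed; a pose out of reach is approached as far as the arm can. A call with a gripper value outside its range is refused whole. OPENING is the finger opening in m, from 0 to 0.0918, set as the call begins (- or left out, the last holds). The fingers move at their own pace and stop on an object; the grip force is fixed at half the most. Time passes only in rows, so rows that repeat a pose let the fingers close. It gives the time, the measured TCP pose, the force, the opening and the grip force at its end, in the units of the state.
- get_obs(): the state, without advancing time (a new reading comes with each control period).
- vision.capture(name): name is "side" or "top"; returns a dict with "pixels" (384x512x3 uint8, red, green, blue), "vfov" (degrees; the focal length in pixels is half the picture's height over the tangent of half this angle, whatever the lens; pixels are square), "cx", "cy" (the principal point, pixels), "pose" (4x4, takes a point from camera to world coordinates). Camera axes: x right, y up, looking along -z (the intrinsics and any distortion apply to the point x, -y, -z); pixel columns grow to the right and rows downward; lengths in mm; the calibration is good to about 2 mm. A picture is of the moment at which its call begins. There is no depth.
- workorder.close_job(): hands the job in; it is judged then, once.
The state is a dict: "time": time; "joint_positions": joint angles; "dq": joint speeds; "tau": joint torques, N m; "tool_pos": TCP position; "tcp_rot": TCP orientation; "contact_force": force on the tool from outside, world axes, zero at the start; "moment": the same for the moment, N m; "grip_width": finger opening in mm; "finger_force": force on a finger pad.
Only numpy, scipy, OpenCV 4.12 (cv2) and the standard library are available. Lean on these libraries where they do the work, as an engineer would, in place of code of your own. Each camera call takes 0.05 s, during which the arm holds its last target. There are 200 camera calls.

### The job

Slide the small stone cutting board up the ramp of the wooden dock and push it in against the sprung steel bar until its trailing edge drops down behind the lip, so that it lies flat in the dock, held by the bar. Slide it, never lift it clear; do not drive the bar to the end of its travel, and leave the two jars and the pepper mill where they stand.

Things in the scene. Friction and masses are not known exactly. Their poses are not given: they have to be found in the camera images.
- board: Loose pale stone cutting board lying flat on the worktop, 150 (its x) x 110 (its y) x 16 (z) mm, edges rounded 3 mm, a thin grey groove round its top; about 0.7 kg. Origin: centre of its underside; z up. Its 150 mm direction points roughly along the dock's x at the start, up to about 0.4 rad off. Too wide to grip; it has to be pushed by its edges, or from the top.
- end_a (a point): Middle of the board's lower edge at its own +x end (75 mm from the board's origin); at the start this is the end nearer the dock.
- end_b (a point): Middle of the board's lower edge at its own -x end.
- dock: Low waxed (slippery) wooden dock fixed to the worktop, level, 138 mm wide (its y), about 275 mm long. Origin: on the worktop under the centre of the seated board. Its +x is the way in (roughly to the robot's right). From its near end: ramp, lip, sunken floor, sprung bar, end block (24 mm high, up to x = +126). Side rails 20 mm high, 118 mm apart inside, run along the floor.
- ramp_toe (a point): Foot of the ramp, mid-width, at worktop height, dock x = -143 mm. The ramp rises evenly over 60 mm to 12 mm high at dock x = -83. Guides 20 mm high flank it, flaring from 118 mm apart at the lip to about 144 mm at dock x = -135. Axes as the dock's.
- lip (a point): Top of the lip's inner edge, mid-width, 12 mm over the worktop, dock x = -75 mm. The lip is flat on top from dock x = -83 to -75; behind it the sunken floor is 4 mm high, so the lip stands 8 mm over the floor. Axes as the dock's.
- seat (a point): Seat of the board: where the centre of its underside lies when it is home against the lip: on the sunken floor, 4 mm over the worktop, midway between the rails, 75 mm behind the lip's inner face. Axes as the dock's.
- bar (a joint): Sprung steel bar, 106 mm wide, 5.5 to 23.5 mm high, travel along dock +x, m: 0 at rest (face at dock x +69 mm), end stop 0.018. Pushes back 7 N at 0 plus 0.5 N per mm. 0.006 with the board seated against the lip (or a little more); 0.007 to 0.010 lets the trailing edge pass the lip. That edge hangs on the pusher by friction and springs back unless drawn down; half caught, press it with about 12 N.
- honey_jar: Loose glass jar with a dark lid, 64 mm wide, 99 mm tall; bystander. Origin: centre of its underside.
- pepper_mill: Loose wooden pepper mill, 58 mm wide, 130 mm tall; bystander. Origin: centre of its underside.
- jam_jar: Loose glass jam jar with a white lid, 68 mm wide, 84 mm tall; bystander. Origin: centre of its underside.
Not all that is in view belongs to the job. There is more than one size of the board; the job needs the smaller.

How it is judged:
By the outcome, as a careful person would: the job done as asked, in the order asked, and still so for the second after the job is handed in, with the robot touching nothing.
It also fails if it takes over 72 s, if anything falls off the work surface, if the arm or the gripper's body presses on something with over 40 N, if the wrist force passes 120 N, or if a joint passes its speed limit or range.

## Working session

There is one attempt and no reset: what is moved stays moved. The work goes in short steps, Python scripts to look and compute and a shell command to move; the robot and the scene stay as the last step left them, time stands still between calls to the robot, and variables do not carry over. Pictures are saved under pics/ and viewed, at most 12 in all, crops included, and the job is handed in when it is done.

```bash
mkdir -p pics; ls; python3 - <<'E'
from plant import get_obs, vision
import cv2,numpy as np
o=get_obs();print(o)
for n in("top","side"):
    c=vision.capture(n);print({k:v for k,v in c.items() if k!="pixels"})
    cv2.imwrite(f"pics/{n}0.png",c["pixels"][:,:,::-1])
E
```

```text
pics
{'time': 0.0, 'joint_positions': array([-1.30399405e+00,  3.42725565e-01,  1.52504048e+00,  1.38325413e-05,
        1.27540693e+00, -1.45938968e-01]), 'dq': array([-1.13952076e-04, -1.87110145e-04, -1.52609640e-03, -5.26874076e-05,
        2.47199939e-04, -1.45467197e-03]), 'tau': array([ 8.46718194e-05, -4.31249428e+01, -2.44218224e+01,  7.16831814e-02,
        5.60270820e-02, -1.23723808e-04]), 'tool_pos': array([ 210.53055756, -480.47944499,  226.03530925]), 'tcp_rot': array([-3.14003106e+00, -2.42898679e-04,  4.12737022e-01]), 'contact_force': array([-1.12569882e-01, -1.51522019e-01, -9.88458699e-05]), 'moment': array([-0.01083496, -0.03423056, -0.04833239]), 'finger_force': 0.0, 'grip_width': 91.67033605999121}
{'vfov': 53.885345546596305, 'cx': 254.88962715035814, 'cy': 194.38952480490659, 'pose': array([[ 9.44348332e-03,  9.93309193e-01, -1.15098517e-01,
         4.53176128e+02],
       [-9.99794894e-01,  7.31689915e-03, -1.88847196e-02,
         1.77185411e+02],
       [-1.79162013e-02,  1.15253247e-01,  9.93174556e-01,
         1.26930790e+03],
       [ 0.00000000e+00,  0.00000000e+00,  0.00000000e+00,
         1.00000000e+00]])}
{'vfov': 50.052120382609665, 'cx': 254.44472986658153, 'cy': 179.7044534233358, 'pose': array([[ 9.95660376e-01, -6.39327801e-02,  6.76240667e-02,
         6.52101585e+02],
       [ 9.09291968e-02,  5.13686143e-01, -8.53146194e-01,
        -9.41513030e+02],
       [ 1.98064621e-02,  8.55592863e-01,  5.17270295e-01,
         7.25389709e+02],
       [ 0.00000000e+00,  0.00000000e+00,  0.00000000e+00,
         1.00000000e+00]])}
```

View pics/top0.png

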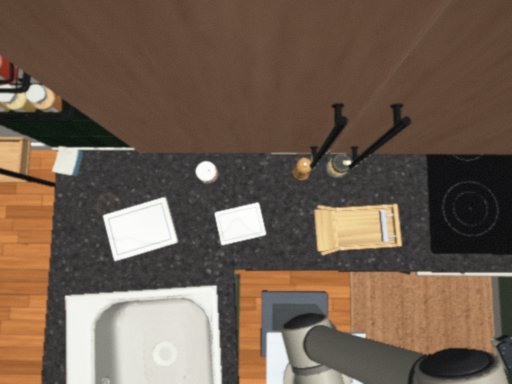

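View pics/side0.png

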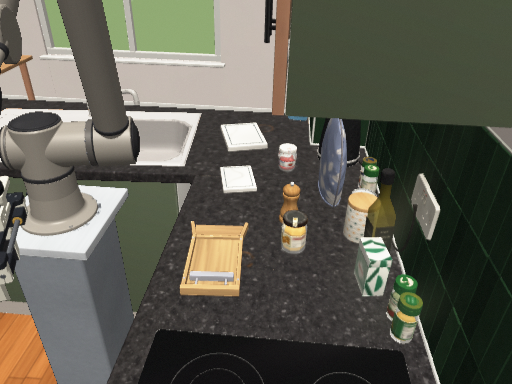

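The top view shows two white boards: a large one at (140,228) and a small one at (240,223). The dock is at (358,228) with its flared ramp end on the left and the grey bar at (384,226). The mill is at (302,168), the honey jar at (338,165) and the jam jar at (206,172). In the side view the large board is at (243,136), the small board at (238,179) and the dock at (214,260).

Candidates for the board are top (140,228), which is large, and top (240,223), which is small. I choose (240,223), and will check its size by measurement and in a crop.

```bash
cat > h.py <<'E'
import numpy as np,cv2
from plant import get_obs,vision
def ray(c,uv,z):
    uv=np.atleast_2d(np.asarray(uv,float)); f=c["pixels"].shape[0]/2/np.tan(np.radians(c["vfov"])/2)
    d=np.c_[(uv[:,0]-c["cx"])/f,-(uv[:,1]-c["cy"])/f,-np.ones(len(uv))]@c["pose"][:3,:3].T
    p=c["pose"][:3,3]; return p+d*((z-p[2])/d[:,2])[:,None]
def proj(c,P):
    P=np.atleast_2d(np.asarray(P,float)); f=c["pixels"].shape[0]/2/np.tan(np.radians(c["vfov"])/2)
    q=(P-c["pose"][:3,3])@c["pose"][:3,:3]; return np.c_[c["cx"]-f*q[:,0]/q[:,2],c["cy"]+f*q[:,1]/q[:,2]]
def rectpix(c,lo,hi,box,hsv=True):
    x0,y0,x1,y1=box
    im=cv2.cvtColor(c["pixels"],cv2.COLOR_RGB2HSV)
    m=cv2.inRange(im,np.array(lo),np.array(hi)); k=np.zeros_like(m);k[y0:y1,x0:x1]=m[y0:y1,x0:x1]
    cs,_=cv2.findContours(k,cv2.RETR_EXTERNAL,cv2.CHAIN_APPROX_NONE)
    return max(cs,key=cv2.contourArea)[:,0,:]
def board(c,box,z,lo=(0,0,150),hi=(180,50,255)):
    w=ray(c,rectpix(c,lo,hi,box),z)
    (cx,cy),(a,b),t=cv2.minAreaRect(w[:,:2].astype(np.float32))
    return (cx,cy),(a,b),t
E
python3 - <<'E'
from h import *
t=vision.capture("top");s=vision.capture("side")
print("small",board(t,(205,190,280,255),16)); print("big",board(t,(95,190,185,270),16))
print("small side",board(s,(215,160,262,197),16))
wood=((8,60,90),(30,255,255))
ct=rectpix(t,*wood,(310,195,410,260)); 
w=ray(t,ct,22)[:,:2]; print("dock",cv2.minAreaRect(w.astype(np.float32)))
# straight rails: part of the dock outline well past the flare
print("bar",board(t,(370,200,402,250),23.5,(0,0,120),(180,60,255)))
cs=rectpix(s,*wood,(175,215,255,300)); print("dockside",cv2.minAreaRect(ray(s,cs,22)[:,:2].astype(np.float32)))
a=cv2.resize(t["pixels"][190:262,200:420],None,fx=3.6,fy=3.6,interpolation=2)
b=cv2.resize(s["pixels"][160:300,150:350],None,fx=2.4,fy=2.4,interpolation=2)
o=np.zeros((a.shape[0]+b.shape[0],800,3),np.uint8);o[:a.shape[0],:a.shape[1]]=a;o[a.shape[0]:,:b.shape[1]]=b
cv2.imwrite("pics/crop1.png",o[:,:,::-1]);print(o.shape)
E
```

```text
small ((502.1390380859375, 250.2390899658203), (113.1200942993164, 152.81602478027344), 13.374812126159668)
big ((482.4520568847656, 582.6104736328125), (160.80560302734375, 219.71917724609375), 17.16676139831543)
small side ((501.6389465332031, 233.76031494140625), (108.5423583984375, 168.86849975585938), 13.458732604980469)
dock ((497.58074951171875, -134.68748474121094), (165.65185546875, 285.2091979980469), 6.944162845611572)
bar ((500.74810791015625, -232.94314575195312), (105.19921875, 43.81403350830078), 3.557215690612793)
dockside ((500.57476806640625, -157.1055145263672), (164.4434356689453, 278.83270263671875), 6.3735032081604)
(595, 800, 3)
```

View pics/crop1.png

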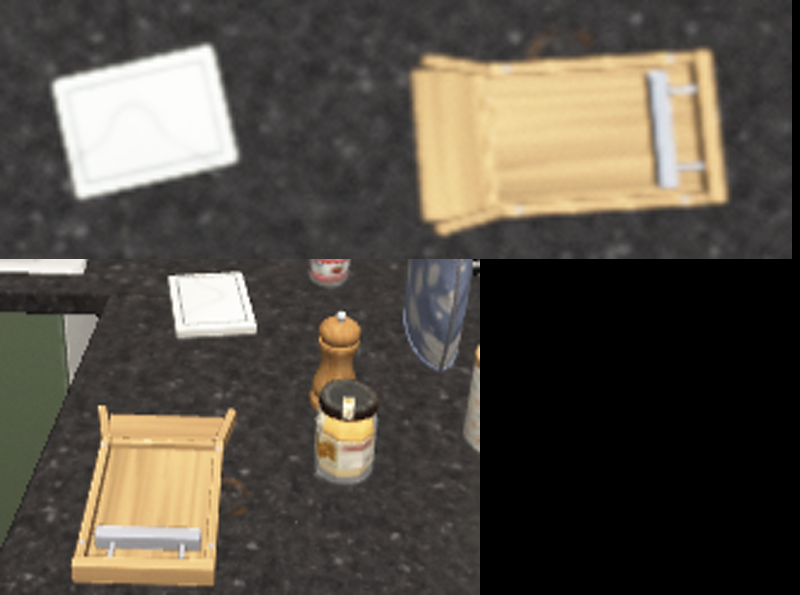

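The crop confirms the small board: plain white with a groove, and it measures 153x113 mm against 161x220 mm for the other. It is turned about 13 deg, the dock about 4 deg. Next I'll refine the dock frame and locate the bystanders.

```bash
python3 - <<'E'
from h import *
t=vision.capture("top");s=vision.capture("side")
wood=((8,60,90),(30,255,255))
ct=rectpix(t,*wood,(310,195,410,260)).astype(float)
u=ct[:,0]
def line(P): 
    v=cv2.fitLine(P.astype(np.float32),cv2.DIST_HUBER,0,.01,.01).ravel(); return v
up=ct[(u>345)&(u<392)&(ct[:,1]<225)];lo=ct[(u>345)&(u<392)&(ct[:,1]>225)]
for n,P in(("up",up),("lo",lo)):
    v=line(ray(t,P,20)[:,:2]);print(n,v, "x at y=-126:",v[2]+v[0]/v[1]*(-126-v[3]), "ang",np.degrees(np.arctan(v[0]/v[1])))
end=ct[(u>394)&(ct[:,1]>208)&(ct[:,1]<243)]; print("end",line(ray(t,end+[.5,0],24)[:,:2]))
toe=ct[(u<322)&(ct[:,1]>212)&(ct[:,1]<246)]; print("toe",line(ray(t,toe,0)[:,:2]))
m=cv2.inRange(cv2.cvtColor(t["pixels"],cv2.COLOR_RGB2HSV),(0,0,110),(180,60,255))
r=[(np.nonzero(m[v,372:392])[0][0]+372,v) for v in range(212,240) if m[v,372:392].any()]
print("barface",line(ray(t,r,23.5)[:,:2]))
# side: end block top near edge corners; board top corners from crop1
f=lambda x,y:(150+x/2.4,160+(y-259)/2.4)
print("side endblock near top corners z24",ray(s,[f(73,562),f(214,573)],24)[:,:2])
print("side endblock far top z24",ray(s,[f(76,558),f(215,571)],24)[:,:2])
print("side board top corners",ray(s,[f(168,275),f(242,272),f(256,328),f(180,333)],16)[:,:2])
print("jars base side honey,mill,jam",ray(s,[f(345,468),f(330,400),(288,167)],0)[:,:2])
print("top honey z99,mill z130,jam z84",ray(t,[(338,165)],99)[:,:2],ray(t,[(302,168)],115)[:,:2],ray(t,[(206,172)],84)[:,:2])
E
```

```text
up [ 5.2917622e-02 -9.9859887e-01  5.6588519e+02 -1.7525154e+02] x at y=-126: 563.27527 ang -3.033373
lo [ 6.8557642e-02 -9.9764717e-01  4.2449780e+02 -1.7325992e+02] x at y=-126: 421.25012 ang -3.9311469
end [ 9.9718100e-01  7.5033821e-02  4.9812869e+02 -2.7477988e+02]
toe [ 9.9757141e-01  6.9650955e-02  4.8575220e+02 -5.0544804e-01]
barface [ 9.9800754e-01  6.3094452e-02  4.9866904e+02 -2.1263098e+02]
side endblock near top corners z24 [[ 434.56670132 -276.77544813]
 [ 570.33848774 -275.92413983]]
side endblock far top z24 [[ 436.15471905 -271.3639837 ]
 [ 570.97167619 -273.29925375]]
side board top corners [[431.35030897 301.58763247]
 [537.79437647 324.18747821]
 [571.57980179 173.35029392]
 [472.50241194 148.7210393 ]]
jars base side honey,mill,jam [[694.15987286 -80.99251102]
 [674.55104373  44.87931917]
 [669.3589506  358.00799335]]
top honey z99,mill z130,jam z84 [[683.47883696 -60.28971499]] [[670.2379548   54.09216528]] [[661.26194297 356.31818391]]
```

```bash
cat >> h.py <<'E'
def to(x,y,z,yaw):
    o=get_obs();p=o["tool_pos"];a=o["tcp_rot"][2];d=np.array([x,y])-p[:2]
    print("t",round(o["time"],2),"tcp",p.round(1),"yaw",round(a,3),"F",o["contact_force"].round(1),"q6",round(o["joint_positions"][5],2))
    print("dp",np.round([d@[np.cos(a),np.sin(a)],d@[np.sin(a),-np.cos(a)],p[2]-z],1),"rotz",round(a-yaw,3))
E
python3 -m pendant '{"dp":[[0.32,-0.27,0],[0.32,-0.27,0],[0.32,-0.27,0],[0.32,-0.27,0],[0.32,-0.27,0],[0.32,-0.27,0],[0.32,-0.27,0],[0.32,-0.27,0]],"rotation":[[0,0,0.09],[0,0,0.09],[0,0,0.09],[0,0,0.09],[0,0,0.09],[0,0,0.09],[0,0,0.09],[0,0,0.09]]}'
python3 -c "
from h import *
to(580,268,100,.234)"
```

```text
time: 1.3
tool_pos: [396.1, -102.8, 226.8]
tcp_rot: [-3.142, -0.0, 0.328]
contact_force: [-0.7, -0.8, 0.1]
grip_width: 92.5
finger_force: 0.0
t 1.3 tcp [ 396.1 -102.8  226.8] yaw 0.328 F [-0.7 -0.8  0.1] q6 0.8
dp [ 293.5 -291.9  126.8] rotz 0.094
```

```bash

python3 -m pendant '{"dp":[[0.293,-0.292,0],[0.293,-0.292,0],[0.293,-0.292,0],[0.293,-0.292,0],[0.293,-0.292,0.03],[0.293,-0.292,0.08],[0.293,-0.292,0.14],[0.293,-0.292,0.17]],"rotation":[[0,0,0.094],[0,0,0.094],[0,0,0.094],[0,0,0.094],[0,0,0.094],[0,0,0.094],[0,0,0.094],[0,0,0.094]]}'
python3 - <<'E'
from h import *
to(580,268,12,.234)
t=vision.capture("top");s=vision.capture("side")
p=get_obs()["tool_pos"];print(proj(t,p),proj(s,p))
a=cv2.resize(t["pixels"][170:270,190:300],None,fx=3.6,fy=3.6,interpolation=2)
b=cv2.resize(s["pixels"][120:220,195:305],None,fx=3.6,fy=3.6,interpolation=2)
cv2.imwrite("pics/c2.png",np.hstack([a,b])[:,:,::-1])
E
```

```text
time: 2.3
tool_pos: [580.8, 262.4, 64.1]
tcp_rot: [3.141, -0.002, 0.229]
contact_force: [0.2, -0.0, -0.4]
grip_width: 91.9
finger_force: 0.0
t 2.3 tcp [580.8 262.4  64.1] yaw 0.229 F [ 0.2 -0.  -0.4] q6 1.65
dp [ 0.4 -5.6 52.1] rotz -0.005
[[236.10658602 199.86242121]] [[260.34015756 164.54859043]]
```

View pics/c2.png

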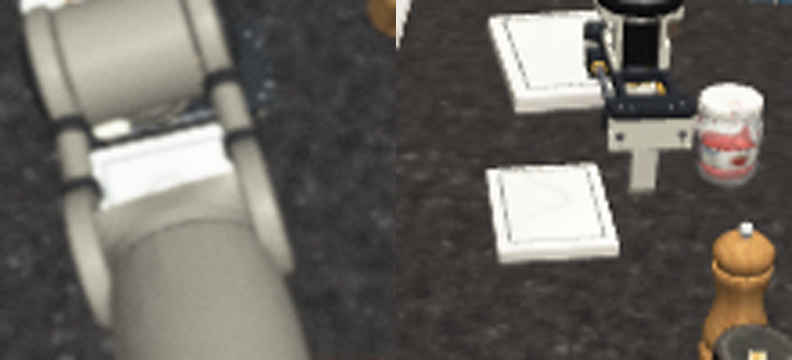

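Top crop: the arm hides most of the board. Side crop: the near finger tip is at about px (263.6,172.8), clear of the board, and the board's top corners are at about (220,167), (252,166), (257,188) and (223,189). Now I'll compare the two views numerically.

```bash
python3 - <<'E'
from h import *
t=vision.capture("top");s=vision.capture("side")
y=.229;p=get_obs()["tool_pos"]
yt=np.array([np.sin(y),-np.cos(y),0]);xt=np.array([np.cos(y),np.sin(y),0])
print("finger tip pred",proj(s,[p+yt*k for k in(46,55,65)]))
c=rectpix(s,(0,0,150),(180,50,255),(212,158,262,198)).astype(np.float32)
print("side bbox",c.min(0),c.max(0))
for cen in((502,250),(503,238)):
    h=np.array([.232,-.973,0]);n=np.array([.973,.232,0])
    print(cen,proj(s,[np.array([*cen,16])+a*75*h+b*55*n for a,b in((-1,-1),(-1,1),(1,1),(1,-1))]).round(1).tolist(), proj(t,[np.array([*cen,16])+a*75*h+b*55*n for a,b in((-1,-1),(-1,1),(1,1),(1,-1))]).round(1).tolist())
E
```

```text
finger tip pred [[263.80628357 169.23254742]
 [264.24388044 170.60973233]
 [264.73603431 172.15861652]]
side bbox [220. 165.] [256. 192.]
(502, 250) [[220.3, 165.5], [251.2, 163.9], [257.5, 186.1], [223.7, 188.1]] [[221.3, 244.6], [214.3, 212.1], [258.2, 202.0], [265.7, 234.4]]
(503, 238) [[220.1, 167.1], [251.2, 165.5], [257.5, 188.1], [223.4, 190.1]] [[224.9, 244.3], [217.9, 211.8], [261.8, 201.7], [269.3, 234.1]]
```

```bash

python3 -m pendant '{"dp":[[0,-0.003,0.03],[0,-0.003,0.05],[0,-0.003,0.056],[-0.006,-0.003,0.056]],"rotation":[[0,0,-0.005],[0,0,-0.005],[0,0,-0.005],[0,0,-0.005]]}'
python3 -m pendant '{"dp":[[-0.006,0,0],[-0.012,0,0],[-0.018,0.001,0],[-0.024,0.002,0],[-0.03,0.003,0],[-0.036,0.003,0],[-0.04,0.003,0],[-0.042,0.003,0]],"rotation":[[0,0,0],[0,0,0.01],[0,0,0.04],[0,0,0.07],[0,0,0.1],[0,0,0.13],[0,0,0.16],[0,0,0.169]]}'
python3 - <<'E'
from h import *
to(533,251,8,.065)
s=vision.capture("side")
cv2.imwrite("pics/c3.png",cv2.resize(s["pixels"][110:300,160:330],None,fx=3,fy=3,interpolation=2)[:,:,::-1])
E
```

```text
time: 3.0
tool_pos: [574.5, 263.3, 12.1]
tcp_rot: [-3.141, -0.004, 0.233]
contact_force: [0.1, -0.3, 0.3]
grip_width: 92.0
finger_force: 0.0
time: 4.0
tool_pos: [534.3, 251.2, 10.9]
tcp_rot: [-3.141, -0.004, 0.064]
contact_force: [6.2, -1.0, 3.9]
grip_width: 91.5
finger_force: 2.8
t 4.0 tcp [534.3 251.2  10.9] yaw 0.064 F [ 6.2 -1.   3.9] q6 1.82
dp [-1.3  0.1  2.9] rotz -0.001
```

View pics/c3.png

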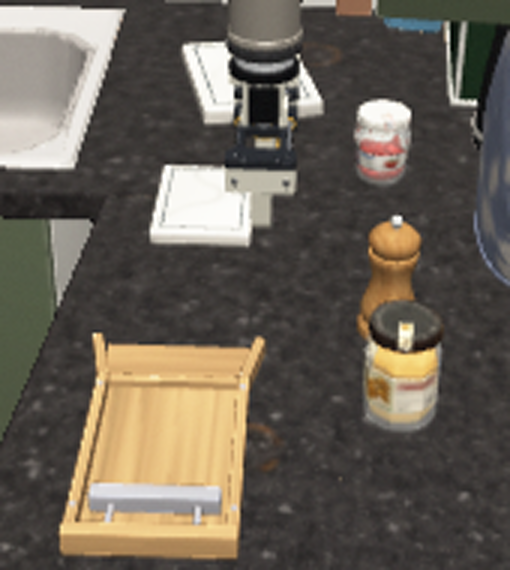

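The side crop shows the near finger on the board's +x long edge. The board now looks square with the dock, and the mill and jars are untouched. Next I back off and go round behind the trailing edge.

```bash

python3 -m pendant '{"dp":[[0.02,0,0],[0.025,0,-0.05],[0.025,0,-0.08]],"rotation":[[0,0,0],[0,0,0],[0,0,0]]}'
python3 -m pendant '{"dp":[[-0.03,-0.03,0],[-0.06,-0.06,0],[-0.09,-0.1,0],[-0.09,-0.104,0],[-0.09,-0.104,0],[-0.09,-0.104,0],[-0.09,-0.104,0],[-0.09,-0.104,0]],"rotation":[[0,0,-0.18],[0,0,-0.36],[0,0,-0.54],[0,0,-0.72],[0,0,-0.9],[0,0,-1.08],[0,0,-1.26],[0,0,-1.44]]}' 0.06
python3 - <<'E'
from h import *
to(461.6,351,8,1.636)
t=vision.capture("top");s=vision.capture("side")
o=np.hstack([cv2.resize(t["pixels"][180:270,170:430],None,fx=2,fy=2,interpolation=2)[:,:520],cv2.resize(s["pixels"][130:220,195:305],None,fx=2,fy=2,interpolation=2)])
print(o.shape);cv2.imwrite("pics/c4.png",o[:,:,::-1])
for z in(16,):
    print(board(t,(200,185,285,262),z)); print(board(s,(195,160,262,205),z))
E
```

```text
time: 4.42
tool_pos: [557.5, 252.8, 90.9]
tcp_rot: [-3.142, 0.001, 0.064]
contact_force: [0.6, -0.3, -0.1]
grip_width: 91.9
finger_force: 0.0
time: 5.42
tool_pos: [459.8, 350.3, 89.1]
tcp_rot: [-3.139, 0.001, 1.51]
contact_force: [-0.3, 0.0, 0.2]
grip_width: 60.0
finger_force: 0.0
t 5.42 tcp [459.8 350.3  89.1] yaw 1.51 F [-0.3  0.   0.2] q6 0.58
dp [ 0.8  1.7 81.1] rotz -0.126
(180, 740, 3)
((469.14337158203125, 260.10137939453125), (112.15935516357422, 171.6936798095703), 3.6593635082244873)
((468.5389404296875, 233.6160125732422), (108.79452514648438, 168.7310028076172), 3.811255931854248)
```

View pics/c4.png

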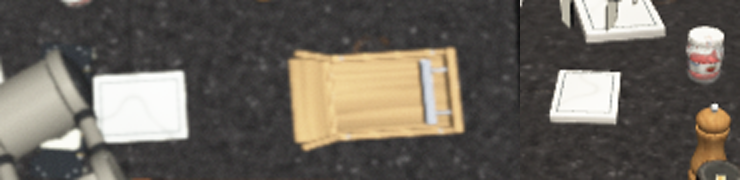

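Top crop: the board lies parallel to the dock at 3.7 deg, centre x 469, right on the dock line, with the gripper clear behind it. Descend and push along the dock axis.

```bash

python3 -m pendant '{"dp":[[0.001,0.002,0.04],[0.001,0.002,0.07],[0.001,0.002,0.081],[0.001,0.002,0.081]],"rotation":[[0,0,-0.126],[0,0,-0.126],[0,0,-0.126],[0,0,-0.126]]}'
python3 -m pendant '{"dp":[[-0.012,0,0],[-0.024,0,0],[-0.04,0,0],[-0.056,0,0],[-0.072,0,0],[-0.088,0,0],[-0.104,0,0],[-0.12,0,0]],"rotation":[[0,0,0],[0,0,0],[0,0,0],[0,0,0],[0,0,0],[0,0,0],[0,0,0],[0,0,0]]}'
python3 - <<'E'
from h import *
to(494-.065*(175),-146+175,8,1.636)
t=vision.capture("top")
print(board(t,(220,185,330,262),16))
E
```

```text
time: 6.02
tool_pos: [462.8, 351.4, 8.3]
tcp_rot: [-3.14, 0.001, 1.629]
contact_force: [0.0, 0.2, -0.1]
grip_width: 60.1
finger_force: 0.0
time: 7.02
tool_pos: [471.3, 231.3, 9.8]
tcp_rot: [3.139, -0.001, 1.63]
contact_force: [-0.2, 5.7, 4.1]
grip_width: 60.0
finger_force: 2.9
t 7.03 tcp [471.3 231.3   9.8] yaw 1.63 F [-0.2  5.7  4.1] q6 0.25
dp [-202.6   -0.6    1.8] rotz -0.006
((479.7610168457031, 249.0966796875), (90.44230651855469, 156.5107421875), 19.472919464111328)
```

```bash

python3 -m pendant '{"dp":[[-0.015,0,0],[-0.03,0,0],[-0.045,0,0],[-0.06,0,0],[-0.07,0,0],[-0.07,0,0]],"rotation":[[0,0,0],[0,0,-0.003],[0,0,-0.006],[0,0,-0.006],[0,0,-0.006],[0,0,-0.006]]}'
python3 - <<'E'
from h import *
to(494-.065*(175),-146+175,8,1.636)
t=vision.capture("top");s=vision.capture("side")
o=np.hstack([cv2.resize(t["pixels"][180:270,230:410],None,fx=2.2,fy=2.2,interpolation=2),cv2.resize(s["pixels"][160:300,160:280],None,fx=2.2,fy=2.2,interpolation=2)[:198]]) if 0 else None
a=cv2.resize(t["pixels"][180:265,230:410],None,fx=2.3,fy=2.3,interpolation=2);b=cv2.resize(s["pixels"][160:300,160:280],None,fx=3,fy=3,interpolation=2)
o=np.zeros((420,a.shape[1]+360,3),np.uint8);o[:a.shape[0],:a.shape[1]]=a;o[:,a.shape[1]:]=b
cv2.imwrite("pics/c5.png",o[:,:,::-1])
E
```

```text
time: 7.82
tool_pos: [474.4, 160.8, 8.7]
tcp_rot: [-3.141, 0.001, 1.636]
contact_force: [-0.5, -0.2, -0.1]
grip_width: 59.7
finger_force: 0.0
t 7.83 tcp [474.4 160.8   8.7] yaw 1.636 F [-0.5 -0.2 -0.1] q6 0.11
dp [-132.1   -0.4    0.7] rotz -0.0
```

View pics/c5.png

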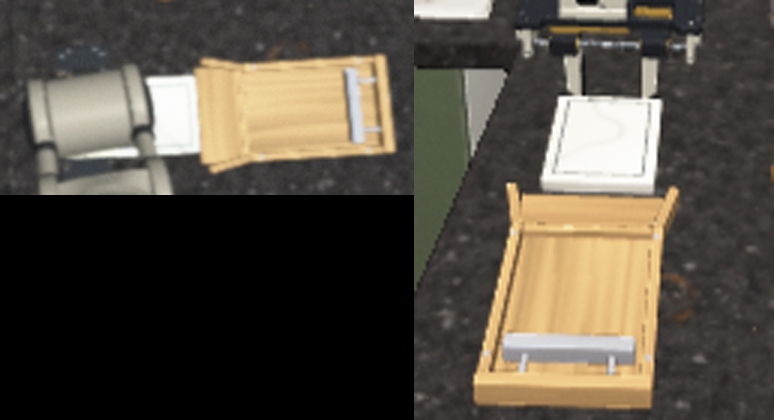

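Both views show the board's leading edge just at the ramp toe, centred between the flared guides. Continue.

```bash

python3 -m pendant '{"dp":[[-0.014,0,0],[-0.028,0,0],[-0.042,0,0],[-0.056,0,0],[-0.07,0,0],[-0.084,0,0],[-0.098,0,0],[-0.112,0,0]],"rotation":[[0,0,0],[0,0,0],[0,0,0],[0,0,0],[0,0,0],[0,0,0],[0,0,0],[0,0,0]]}'
python3 -c "
from h import *
to(494-.065*98,-146+98,18,1.636)"
```

```text
time: 8.93
tool_pos: [482.0, 49.2, 8.6]
tcp_rot: [-3.141, 0.0, 1.637]
contact_force: [-0.3, 2.7, -1.7]
grip_width: 59.9
finger_force: 1.4
t 8.93 tcp [482.   49.2   8.6] yaw 1.637 F [-0.3  2.7 -1.7] q6 -0.12
dp [-97.3  -0.7  -9.4] rotz 0.001
```

```bash

python3 -m pendant '{"dp":[[-0.01,0,0],[-0.02,0,0],[-0.03,0,0],[-0.04,0,-0.001],[-0.05,0,-0.003],[-0.06,0,-0.005],[-0.07,0,-0.007],[-0.08,0,-0.009]],"rotation":[[0,0,0],[0,0,0],[0,0,0],[0,0,0],[0,0,0],[0,0,0],[0,0,0],[0,0,0]]}'
python3 - <<'E'
from h import *
to(494-.065*98,-146+98,18,1.636)
s=vision.capture("side")
cv2.imwrite("pics/c6.png",cv2.resize(s["pixels"][200:300,160:290],None,fx=4,fy=4,interpolation=2)[:,:,::-1])
E
```

```text
time: 9.93
tool_pos: [487.2, -30.5, 17.6]
tcp_rot: [-3.141, 0.0, 1.637]
contact_force: [0.8, 2.2, -1.1]
grip_width: 60.0
finger_force: 1.0
t 9.93 tcp [487.2 -30.5  17.6] yaw 1.637 F [ 0.8  2.2 -1.1] q6 -0.29
dp [-17.5  -0.7  -0.4] rotz 0.001
```

View pics/c6.png

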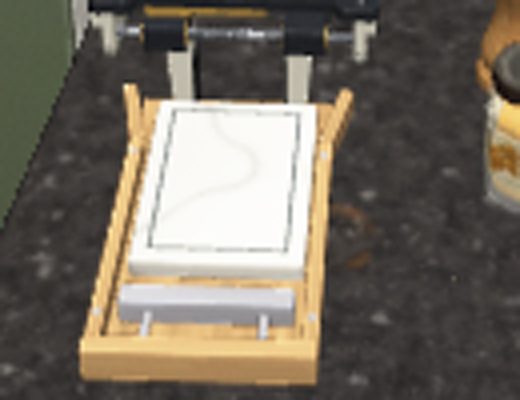

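The side crop shows the board inside the rails with its leading edge down on the floor just short of the bar, and the fingers behind its trailing edge.

```bash

python3 -m pendant '{"dp":[[-0.008,0,-0.002],[-0.014,0,-0.004],[-0.019,0,-0.005],[-0.019,0,-0.005]],"rotation":[[0,0,0],[0,0,0],[0,0,0],[0,0,0]]}'
for i in 1 2 3; do
python3 -m pendant '{"dp":[[-0.002,0,0],[-0.003,0,0],[-0.003,0,0]],"rotation":[[0,0,0],[0,0,0],[0,0,0]]}' | grep -E "pos|contact"
done
```

```text
time: 10.48
tool_pos: [488.9, -49.2, 22.9]
tcp_rot: [3.141, 0.001, 1.637]
contact_force: [1.2, 0.2, 0.1]
grip_width: 59.8
finger_force: 0.0
tool_pos: [488.8, -51.5, 22.7]
contact_force: [0.4, 2.6, -0.6]
tool_pos: [488.8, -54.4, 22.6]
contact_force: [-0.3, 5.1, -0.4]
tool_pos: [488.5, -56.4, 22.4]
contact_force: [-0.6, 8.6, -0.2]
```

```bash

for i in 1 2; do
python3 -m pendant '{"dp":[[-0.002,0,0],[-0.003,0,0],[-0.003,0,0]],"rotation":[[0,0,0],[0,0,0],[0,0,0]]}' | grep -E "pos|contact"
done
python3 -m pendant '{"dp":[[-0.002,0,0],[-0.002,0,0]],"rotation":[[0,0,0],[0,0,0]]}' | grep -E "pos|contact"
```

```text
tool_pos: [488.6, -59.1, 22.3]
contact_force: [0.1, 10.9, 0.2]
tool_pos: [488.6, -61.9, 22.0]
contact_force: [1.0, 11.4, -3.5]
tool_pos: [488.7, -63.8, 21.9]
contact_force: [1.0, 11.7, -3.0]
```

Fz of -3 N says the edge has passed the lip and now hangs on the fingers. Draw it down.

```bash

python3 -m pendant '{"dp":[[-0.001,0,0],[-0.001,0,0.002],[-0.001,0,0.004],[-0.001,0,0.006],[-0.001,0,0.008],[-0.001,0,0.008]],"rotation":[[0,0,0],[0,0,0],[0,0,0],[0,0,0],[0,0,0],[0,0,0]]}'
python3 - <<'E'
from h import *
s=vision.capture("side")
cv2.imwrite("pics/c7.png",cv2.resize(s["pixels"][200:300,160:290],None,fx=4,fy=4,interpolation=2)[:,:,::-1])
E
```

```text
time: 13.35
tool_pos: [488.7, -64.3, 14.2]
tcp_rot: [-3.139, -0.003, 1.637]
contact_force: [0.5, 14.8, 1.2]
grip_width: 60.1
finger_force: 7.5
```

View pics/c7.png

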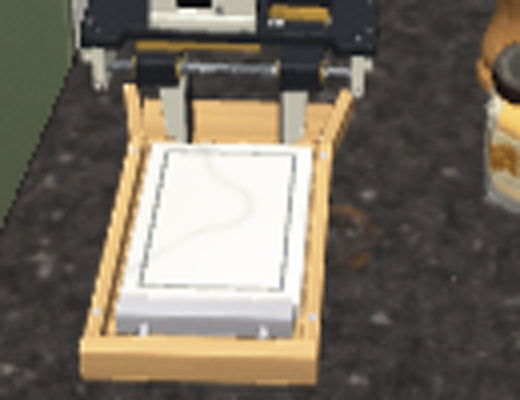

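The board sits against the bar with the fingers on its trailing edge, apparently level. I'll back off gently and watch where contact ends.

```bash

python3 -m pendant '{"dp":[[0.002,0,0],[0.002,0,0]],"rotation":[[0,0,0],[0,0,0]]}' | grep -E "pos|contact"
python3 -m pendant '{"dp":[[0.002,0,0],[0.002,0,0]],"rotation":[[0,0,0],[0,0,0]]}' | grep -E "pos|contact"
python3 -m pendant '{"dp":[[0.002,0,0],[0.002,0,0]],"rotation":[[0,0,0],[0,0,0]]}' | grep -E "pos|contact"
python3 -m pendant '{"dp":[[0.01,0,0],[0.025,0,-0.01],[0.03,0,-0.03]],"rotation":[[0,0,0],[0,0,0],[0,0,0]]}' | grep -E "pos|contact"
python3 - <<'E'
from h import *
s=vision.capture("side");t=vision.capture("top")
b=cv2.resize(s["pixels"][200:300,160:290],None,fx=4,fy=4,interpolation=2);a=cv2.resize(t["pixels"][195:262,310:410],None,fx=2.7,fy=2.7,interpolation=2)
o=np.zeros((400,520+a.shape[1],3),np.uint8);o[:,:520]=b;o[:a.shape[0],520:]=a
cv2.imwrite("pics/c8.png",o[:,:,::-1])
E
```

```text
tool_pos: [488.9, -63.2, 14.3]
contact_force: [0.6, 9.7, -0.9]
tool_pos: [488.8, -61.5, 14.3]
contact_force: [0.9, 7.9, 0.3]
tool_pos: [489.0, -60.4, 14.5]
contact_force: [-0.2, 4.6, -1.5]
tool_pos: [486.9, -29.4, 45.1]
contact_force: [0.2, -0.2, 0.1]
```

View pics/c8.png

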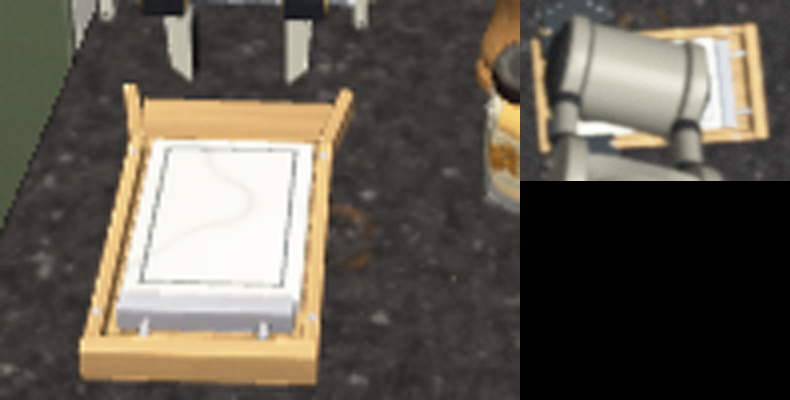

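Contact was let go 4 mm back, with the force under the bar's preload, so the lip is holding the board. The side view shows it lying in the dock. I'll verify with a light press on the trailing end, which also gauges the height.

```bash

python3 -m pendant '{"dp":[[-0.025,0,0],[-0.05,0,0],[-0.055,0,0.01],[-0.055,0,0.019],[-0.055,0,0.019]],"rotation":[[0,0,0],[0,0,0],[0,0,0],[0,0,0],[0,0,0]]}' | grep -E "pos|contact"
for i in 1 2 3; do
python3 -m pendant '{"dp":[[0,0,0.002],[0,0,0.002]],"rotation":[[0,0,0],[0,0,0]]}' | grep -E "pos|contact"; done
```

```text
tool_pos: [490.0, -84.5, 24.4]
contact_force: [0.1, 0.4, 0.3]
tool_pos: [491.0, -85.1, 23.6]
contact_force: [0.1, -0.8, 0.1]
tool_pos: [491.0, -85.5, 21.6]
contact_force: [-0.3, -0.1, 0.1]
tool_pos: [491.2, -85.6, 20.3]
contact_force: [-2.0, 0.3, 7.6]
```

```bash

python3 -m pendant '{"dp":[[0,0,0.001],[0,0,0.001]],"rotation":[[0,0,0],[0,0,0]]}' | grep -E "pos|contact"
python3 -m pendant '{"dp":[[0,0,-0.02],[0,0,-0.06],[0.05,0,-0.1],[0.11,0,-0.14],[0.17,0,-0.14],[0.23,0,-0.14],[0.29,0,-0.14],[0.29,0,-0.14]],"rotation":[[0,0,0],[0,0,0],[0,0,0],[0,0,0],[0,0,0],[0,0,0],[0,0,0],[0,0,0]]}'
python3 - <<'E'
from h import *
s=vision.capture("side");t=vision.capture("top")
b=cv2.resize(s["pixels"][150:300,160:320],None,fx=2.7,fy=2.7,interpolation=2);a=cv2.resize(t["pixels"][150:262,290:410],None,fx=3,fy=3,interpolation=2)
o=np.zeros((405,b.shape[1]+a.shape[1],3),np.uint8);o[:b.shape[0],:b.shape[1]]=b;o[:a.shape[0],b.shape[1]:]=a
cv2.imwrite("pics/c9.png",o[:,:,::-1])
E
```

```text
tool_pos: [491.2, -85.6, 20.2]
contact_force: [-3.7, 1.2, 16.6]
time: 17.25
tool_pos: [470.9, 207.5, 158.5]
tcp_rot: [3.141, -0.001, 1.643]
contact_force: [-0.2, -0.6, 0.1]
grip_width: 59.8
finger_force: 0.0
```

View pics/c9.png

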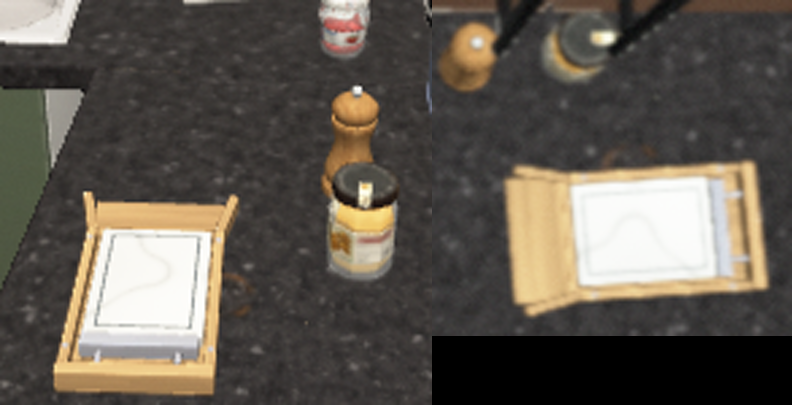

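The board is flat in the dock behind the lip and against the bar. Its top measured z = 20 mm under the press, as expected. The robot is clear and the mill and jars have not moved.

```bash
python3 -c "
from plant import workorder
print(workorder.close_job())"
```

```text
the job is handed in; nothing more can be done
None
```

The small board lies flat in the dock behind the lip, held by the sprung bar; the bar stayed well short of its end stop, the jars and pepper mill were not touched, and the job was handed in at about 17 s.

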